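Make up two kits for the plaster restorers

ROBOT

A 7-joint arm with a two-finger parallel gripper is mounted at the origin on the work surface. World frame = base frame: x ahead of the robot, y to its left, z up, the work surface at z = 0. Lengths are in m, angles in rad, forces in N, time in s.
With the tool pointing down it reaches from about 0.425 to 0.925 m from the base axis. Payload 6.8 kg.
Tool frame: the origin (TCP) lies on the front face of the gripper's body, between the roots of the fingers; the fingertips stand 73 mm ahead of it and the grasp point (between the pads) lies 54 mm ahead of it (env.nose_length is the distance from the TCP to the fingertips, in m); z points along the fingers, y is the line along which they close (so a half turn about z gives the same grasp; the last joint's range is limited). The gripper opens to 85 mm and grips with 20 to 120 N. Pads are 22 mm wide; open, the fingers measure 114 mm over their backs; the gripper's body (76 mm by 85 mm) begins 54 mm behind the grasp point. The pads swing forward as they close: fully open they stand 13 mm farther back than shut.
Start: joints at [-1.313, 0.477, 0.022, 1.555, -0.011, 1.109, -0.083], TCP at [0.241, 0.63, 0.304] pointing down, gripper open.
Joint ranges: [-2.96, 2.96], [-0.34, 2.1], [-1.41, 1.46], [0.24, 2.44], [-1.37, 4.51], [0.17, 1.92], [-2.96, 2.96]. Speed limits (rad/s): [2.39, 2.39, 3.14, 3.14, 3.14, 3.14, 3.14].

INTERFACE

Orientations are given as a unit quaternion [w, x, y, z].
In Python, from cell import env, kin, camera, calibration, job gives the robot as it stands. The module is installed in compiled form; this text tells all that it offers. Calls block until the motion is done:
- env.reach(position, orientation): joint-space move of the TCP to a pose.
- env.movel(position, velocity=0.15, rot=None, stop_force=None): straight line of the TCP; rot=None keeps the orientation; velocity is the mean speed in m/s. With stop_force (N) it stops when the force on the tool has changed by that much, and returns True; else False.
- env.goto_joints(angles): joint-space move.
- env.grip(opening, f_grip=None): finger opening in m; f_grip is the grip in N (None keeps the last); returns when the fingers have stopped.
- env.dwell(seconds).
- kin.inverse_kinematics(position, orientation): joint angles nearest the present ones, or None.
- env.get_state(): the state.
- camera(name): name is "scene" or "side" or "wrist"; returns (picture, depth): 420x560x3 uint8, blue, green, red; 420x560 float32, m along the optical axis (not along the pixel's ray), 0 where there is no reading.
- calibration(name): a dict with "fx", "fy", "cx", "cy" (pixels), "rvec" (rotation vector, rad) and "tvec" (3), from world to camera coordinates, as OpenCV has them. Camera axes: x right, y down, z forward; pixel columns grow to the right and rows downward; lengths in m; the calibration is good to about 2 mm. A picture is of the moment at which its call begins: read the wrist's pose just before it. calibration takes no time and is no camera call; for the wrist camera it gives the pose at the moment of the call.
A pose or a line that the arm cannot do raises env.PlanningError and nothing moves.
- job.job_done(): hands the job in; it is judged then, once.
The state is a dict: "time": time; "qpos": joint angles; "joint_velocities": joint speeds; "joint_torque": joint torques, N m; "tcp_pos": TCP position; "orientation": TCP orientation; "force": force on the tool from outside, world axes, zero at the start; "torque": the same for the moment, N m; "opening": finger opening in m; "gripper_force": force on a finger pad.
Only numpy, scipy, OpenCV 4.12 (cv2) and the standard library are available. Lean on these libraries where they do the work, as an engineer would, in place of code of your own. Each camera call takes 0.05 s, during which the arm holds its last target. There are 200 camera calls.

TASK

Make up the two restorers' kits. The blue tray gets the plaster scroll in the middle of its square mark, the red-lidded jar upright in the middle of its round mark and the red brush lying along the middle of its strip; the yellow tray gets the plaster rosette, face up, in the middle of its square mark and the spatula lying along the middle of its strip. Leave the green-lidded jar, the black cup and the sanding block where they stand.

Things in the scene. Friction and masses are not known exactly. Their poses are not given: they have to be found in the camera images.
- rosette_mid (a point): round white plaster rosette with eight petals and a raised boss, 56 mm across, 30 mm high, face up; the rim is a vertical wall for the lower 16 mm, then it narrows. The point is at its centre, 15 mm above its underside.
- scroll_mid (a point): white plaster scroll bracket: base block 60 mm (x) x 42 mm (y) x 14 mm high, carrying a large roll (32 mm across, towards -x, top 36 mm above the underside) and a small roll (22 mm, towards +x, top at 26 mm), both along y with flat ends 42 mm apart. The point is above the middle of the base, 18 mm above the underside; grip it across y.
- red_jar_mid (a point): white jar with a RED lid, height 50 mm: body 44 mm across, tapering a little to the lid, which is 40 mm across and the top 16 mm. Upright. The point is at its centre, 25 mm above its foot.
- brush_mid (a point): flat brush lying down, 150 mm long along its x, 18 mm thick: red handle 18 mm wide from x -75 to +15 mm, then steel ferrule and yellow bristles 28 mm wide. The point is mid-length on the handle, 9 mm above the surface it lies on; z is up.
- spatula_mid (a point): modelling spatula lying down, 150 mm long along its x: wooden handle 18 mm wide and 18 mm thick from x -75 to +15 mm, then a brass collar, thin neck and small steel blade 24 mm wide. The point is mid-length on the handle, 9 mm above the surface it lies on; z is up.
- blue_tray: blue kit tray, 200 x 200 mm, fixed to the bench but placed and turned (up to 0.3 rad) anew each time. Origin: centre of its underside; z up. Its floor is 4 mm above its underside and its rim is 8 mm high (4 mm thick). Black marks on the floor, in the tray's own axes: a long strip 170 x 34 mm along x, centred at x 0, y -52 mm; a square 78 x 78 mm centred at x -48, y +40 mm; and a round mark 66 mm across centred at x +50, y +40 mm.
- yellow_tray: yellow kit tray, 200 x 200 mm, fixed to the bench but placed and turned (up to 0.3 rad) anew each time. Origin: centre of its underside; z up. Its floor is 4 mm above its underside and its rim is 8 mm high (4 mm thick). Black marks on the floor, in the tray's own axes: a long strip 170 x 34 mm along x, centred at x 0, y -52 mm; a square 78 x 78 mm centred at x -48, y +40 mm.
- green_jar_mid (a point): not wanted, stays put: white jar with a GREEN lid, loose, height 50 mm: body 44 mm across, tapering a little to the lid, which is 40 mm across and the top 16 mm. Upright. The point is at its centre, 25 mm above its foot.
- cup_mid (a point): not wanted, stays put: black plastic cup, loose, 58 mm across the rim, 45 mm high. The point is at its centre, 22.5 mm above its foot.
- sander_mid (a point): not wanted, stays put: cork sanding block with a dark sole, loose, 54 x 38 mm, 28 mm high. The point is at its centre, 14 mm above its sole.

How it is judged:
At the end, for the whole second after the job is handed in: All five lie on their marks, right way up: centre within 15 mm of the mark's centre along both tray axes (12 mm across a strip), flat on the tray floor (4 mm, tilt under 0.15 rad), brush and spatula within 0.17 rad of the strip (either way round), all at rest (x of scroll_mid in the frame of blue_tray between -0.063 and -0.033 m and y of scroll_mid in the frame of blue_tray between 0.025 and 0.055 m and z of scroll_mid in the frame of blue_tray between 0.018 and 0.026 m and angle between each of scroll_mid, red_jar_mid, brush_mid, rosette_mid, spatula_mid's own z axis and vertical below 0.15 rad and linear speed of each of scroll, red_jar, brush, rosette, spatula below 0.02 m/s and x of red_jar_mid in the frame of blue_tray between 0.035 and 0.065 m and y of red_jar_mid in the frame of blue_tray between 0.025 and 0.055 m and z of red_jar_mid in the frame of blue_tray between 0.025 and 0.033 m and x of brush_mid in the frame of blue_tray between -0.015 and 0.015 m and y of brush_mid in the frame of blue_tray between -0.064 and -0.04 m and z of brush_mid in the frame of blue_tray between 0.009 and 0.017 m and angle between the x axis of brush_mid and the x axis of blue_tray, either way round below 0.17 rad and x of rosette_mid in the frame of yellow_tray between -0.063 and -0.033 m and y of rosette_mid in the frame of yellow_tray between 0.025 and 0.055 m and z of rosette_mid in the frame of yellow_tray between 0.015 and 0.023 m and x of spatula_mid in the frame of yellow_tray between -0.015 and 0.015 m and y of spatula_mid in the frame of yellow_tray between -0.064 and -0.04 m and z of spatula_mid in the frame of yellow_tray between 0.009 and 0.017 m and angle between the x axis of spatula_mid and the x axis of yellow_tray, either way round below 0.17 rad); the robot touches nothing.
It fails at once if the green-lidded jar, the black cup or the sanding block is shifted by more than 25 mm (distance of any of green_jar_mid, cup_mid, sander_mid from where it was at the start of the episode above 0.025 m).
It also fails if it takes over 144 s, if anything falls off the work surface, if the arm or the gripper's body presses on something with over 40 N, if the wrist force passes 120 N, or if a joint passes its speed limit or range.

## Working session

There is one attempt and no reset: what is moved stays moved. The work goes in short steps, each a Python script; the robot and the scene stay as the last script left them, time stands still between calls to the robot, and variables do not carry over. Pictures are saved under pics/ and viewed, at most 14 in all, crops included, and the job is handed in when it is done.

```bash
mkdir -p pics; cat > h.py <<'E'
import numpy as np, cv2
from cell import env, kin, camera, calibration, job
def snap(name):
    c=calibration(name); im,d=camera(name); return im,d,c
def cloud(d,c):
    v,u=np.mgrid[:d.shape[0],:d.shape[1]]
    P=np.stack([(u-c["cx"])/c["fx"]*d,(v-c["cy"])/c["fy"]*d,d],-1)
    R=cv2.Rodrigues(np.array(c["rvec"],float))[0]
    return (P-np.array(c["tvec"]).ravel())@R
E
python3 - <<'E'
from h import *
for n in ("scene","side","wrist"):
    im,d,c=snap(n); cv2.imwrite(f"pics/{n}0.png",im); np.savez(f"{n}0.npz",im=im,d=d,P=cloud(d,c))
    R=cv2.Rodrigues(np.array(c["rvec"],float))[0]; print(n,-R.T@np.array(c["tvec"]).ravel(),c["fx"],(d>0).mean())
E
```

```text
scene [ 0.88377656 -0.47651096  0.63959844] 407.2743852977726 0.995922619047619
side [0.30735178 0.63304052 0.5731845 ] 416.0309937405042 0.9958035714285715
wrist [0.16563116 0.65934041 0.37394171] 307.56234722232836 0.9960289115646258
```

View pics/scene0.png

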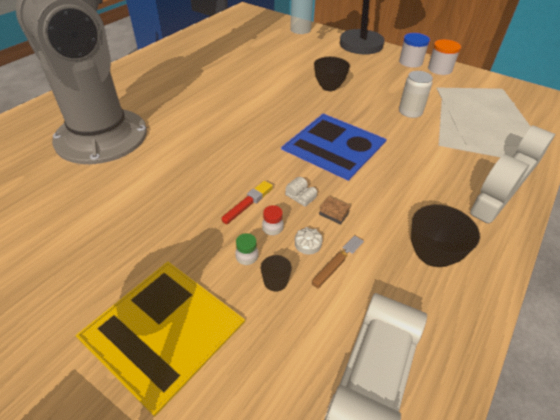

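View pics/side0.png

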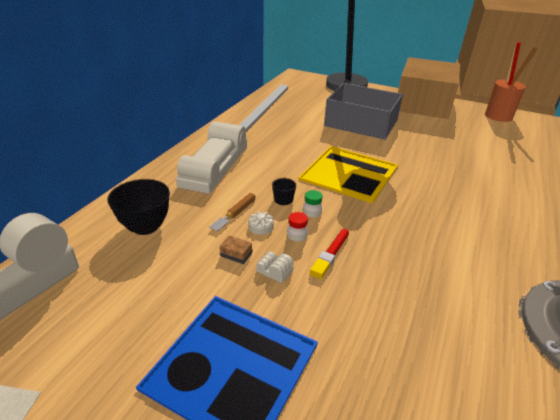

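The scene view shows the yellow tray at (165,335), the blue tray at (335,145), and the brush, jars, scroll, rosette, sander, spatula and cup between them, around (220-360, 180-290). The side view agrees. Next I'll segment the point clouds and take an overhead wrist picture.

```bash
cat >> h.py <<'E'
def blobs(P,im,zmin=.006,area=12):
    ok=(P[...,2]>zmin)&(P[...,2]<.08)&(P[...,0]>.3)&(P[...,0]<.95)&(abs(P[...,1])<.5)
    n,l,s,ct=cv2.connectedComponentsWithStats(ok.astype(np.uint8),connectivity=4)
    for i in range(1,n):
        if s[i,4]<area: continue
        m=l==i; q=P[m]; r=cv2.minAreaRect((q[:,:2]*1000).astype(np.float32))
        print("px",ct[i].round(),s[i,4],"bbox c",np.round(r[0]),np.round(r[1]),round(r[2],1),"zmax",np.round(q[:,2].max(),3),"bgr",np.median(im[m],0))
def tray(P,im,col):
    hsv=cv2.cvtColor(im,cv2.COLOR_BGR2HSV)
    h=(hsv[...,0]>105)&(hsv[...,0]<125) if col=="blue" else (hsv[...,0]>22)&(hsv[...,0]<32)
    m=(h&(hsv[...,1]>190)&(hsv[...,2]>80)&(abs(P[...,2])<.02)&(P[...,0]>.25)&(P[...,0]<.95)&(abs(P[...,1])<.6)).astype(np.uint8)
    n,l,s,ct=cv2.connectedComponentsWithStats(m); i=1+np.argmax(s[1:,4])
    q=P[l==i]; r=cv2.minAreaRect((q[:,:2]*1000).astype(np.float32)); print(col,r)
    # black marks inside the tray
    b=cv2.boxPoints(((r[0]),(r[1][0]-16,r[1][1]-16),r[2])).astype(np.float32)
    g=(hsv[...,2]<60)&(abs(P[...,2])<.02)
    F=np.array([[cv2.pointPolygonTest(b,(float(p[0]*1000),float(p[1]*1000)),False)>0 for p in row] for row in P])
    n,l,s,ct=cv2.connectedComponentsWithStats((g&F).astype(np.uint8),connectivity=4)
    for i in range(1,n):
        if s[i,4]>60:
            q=P[l==i]; print("  mark",cv2.minAreaRect((q[:,:2]*1000).astype(np.float32)),"mean",q.mean(0).round(4))
E
python3 - <<'E'
from h import *
for n in ("scene","side"):
    z=np.load(f"{n}0.npz"); P,im=z["P"],z["im"]; print(n)
    Q=P[(P[...,0]>.4)&(P[...,0]<.8)&(abs(P[...,1])<.3)]; print("table z",np.percentile(Q[:,2],[5,25,50]))
    blobs(P,im); tray(P,im,"blue"); tray(P,im,"yellow")
E
```

```text
scene
table z [-0.00232124 -0.00111932 -0.00014213]
px [311. 123.] 26 bbox c [425. 369.] [51.  6.] 86.8 zmax 0.009 bgr [145.5  91.5  88. ]
px [362. 129.] 14 bbox c [549. 425.] [26.  5.] 2.7 zmax 0.009 bgr [147.5 114.  124.5]
px [373. 134.] 22 bbox c [585. 424.] [ 7. 38.] 85.2 zmax 0.01 bgr [145. 106. 114.]
px [288. 142.] 17 bbox c [421. 257.] [31.  4.] 87.8 zmax 0.009 bgr [145.  95.  91.]
px [366. 159.] 89 bbox c [618. 317.] [183.   7.] 87.7 zmax 0.011 bgr [154.  82.  61.]
px [524. 154.] 229 bbox c [932. 472.] [36. 39.] 78.7 zmax 0.08 bgr [143. 161. 169.]
px [292. 151.] 37 bbox c [450. 232.] [ 8. 65.] 88.1 zmax 0.01 bgr [161.  85.  63.]
px [315. 162.] 13 bbox c [519. 229.] [ 6. 17.] 87.3 zmax 0.01 bgr [160.  82.  57.]
px [337. 172.] 38 bbox c [582. 228.] [ 6. 54.] 87.1 zmax 0.011 bgr [160.  83.  58.]
px [301. 190.] 538 bbox c [552. 113.] [44. 62.] 85.3 zmax 0.039 bgr [155. 174. 186.]
px [248. 200.] 603 bbox c [469.  20.] [150.  30.] 83.8 zmax 0.02 bgr [ 34.  86. 181.]
px [490. 204.] 863 bbox c [917. 329.] [122.  50.] 80.9 zmax 0.08 bgr [144. 161. 173.]
px [334. 209.] 512 bbox c [642.
[... 2952 characters left out ...]
.] [ 7. 69.] 88.1 zmax 0.01 bgr [  9. 148. 188.]
px [178. 388.] 16 bbox c [ 631. -360.] [4. 8.] 4.8 zmax 0.01 bgr [  3. 163. 208.]
px [170. 395.] 35 bbox c [ 630. -375.] [19.  4.] 84.6 zmax 0.01 bgr [  6. 165. 211.]
px [161. 405.] 25 bbox c [ 629. -393.] [14.  4.] 86.2 zmax 0.009 bgr [  6. 163. 208.]Traceback (most recent call last):
  File "<stdin>", line 5, in <module>
  File "h.py", line 21, in tray
    n,l,s,ct=cv2.connectedComponentsWithStats(m); i=1+np.argmax(s[1:,4])
                                                      ~~~~~~~~~^^^^^^^^^
    return _wrapfunc(a, 'argmax', axis=axis, out=out, **kwds)
    return bound(*args, **kwds)
ValueError: attempt to get argmax of an empty sequence
```

```bash
python3 - <<'E'
from h import *
q=env.get_state()["orientation"]; print(q)
try:
    env.reach([.58,.02,.42],[0,1,0,0])
except Exception as e: print(repr(e))
print(env.get_state()["time"],env.get_state()["tcp_pos"],env.get_state()["qpos"])
im,d,c=snap("wrist"); cv2.imwrite("pics/wrist1.png",im); np.savez("wrist1.npz",im=im,d=d,P=cloud(d,c))
E
```

```text
[-7.72661405e-05  1.81877347e-01  9.83320962e-01 -7.14421565e-04]
2.6583 [0.58005498 0.0212564  0.41969106] [-0.85240174  0.31122233  0.91764328  1.67987814 -0.25683334  1.27853883
 -1.45152679]
```

View pics/wrist1.png

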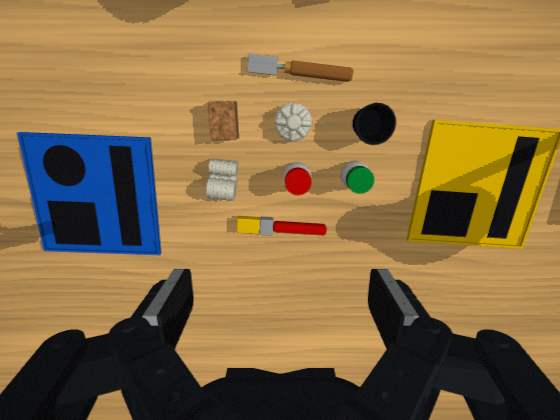

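The overhead wrist view shows everything. Image up is +x and left is +y. The blue tray is at (90,193) and the yellow at (482,184), both with their strip on the -y side. The brush is at (280,226), scroll (222,180), red jar (298,180), green jar (358,178), rosette (294,122), cup (375,124), sander (223,120) and spatula (300,68). I'll measure from this view.

```bash
python3 - <<'E'
from h import *
z=np.load("wrist1.npz"); P,im=z["P"],z["im"].astype(int)
blobs(P[:260],z["im"][:260],zmin=.012,area=60)
b,g,r=im[...,0],im[...,1],im[...,2]
def rep(name,m):
    q=P[m]; R=cv2.minAreaRect((q[:,:2]*1000).astype(np.float32)); print(name,m.sum(),q.mean(0).round(4),np.round(R[0]),np.round(R[1]),round(R[2],1)); return q.mean(0)[:2]
dark=(im.max(-1)<45)
def comps(u0,u1,v0,v1):
    w=np.zeros_like(dark); w[v0:v1,u0:u1]=True
    n,l,s,ct=cv2.connectedComponentsWithStats((dark&w).astype(np.uint8),connectivity=4)
    return [(l==i) for i in range(1,n) if s[i,4]>300]
L={"blue":(30,152,138,248),"yellow":(418,545,126,242)}
for k,a in L.items():
    print(k); cs={}
    for m in comps(*a):
        q=rep(k,m)
        R=cv2.minAreaRect((P[m][:,:2]*1000).astype(np.float32)); e=sorted(R[1])
        if e[1]>140: cs["strip"]=q
        elif e[1]>71: cs["sq"]=q
        else: cs["rd"]=q
    loc={"strip":[0,-.052],"sq":[-.048,.04],"rd":[.05,.04]}
    A=np.array([loc[i] for i in cs]); B=np.array([cs[i] for i in cs])
    a0,b0=A.mean(0),B.mean(0); H=(A-a0).T@(B-b0); th=np.arctan2(H[0,1]-H[1,0],H[0,0]+H[1,1])
    Rm=np.array([[np.cos(th),-np.sin(th)],[np.sin(th),np.cos(th)]]); o=b0-Rm@a0
    print(k,list(cs),"yaw",th,"o",o,"res",(A@Rm.T+o-B).round(4).tolist())
E
```

```text
px [318.  70.] 965 bbox c [712. -25.] [113.  18.] 83.9 zmax 0.022 bgr [ 37.  85. 132.]
px [223. 120.] 1057 bbox c [643. 106.] [53. 38.] 1.6 zmax 0.032 bgr [ 57.  97. 140.]
px [293. 122.] 1127 bbox c [640.   3.] [54. 54.] 0.2 zmax 0.033 bgr [149. 166. 171.]
px [378. 124.] 855 bbox c [ 640. -111.] [56. 56.] 34.3 zmax 0.048 bgr [14. 12. 12.]
px [222. 180.] 1111 bbox c [553. 112.] [42. 62.] 83.2 zmax 0.041 bgr [150. 167. 170.]
px [358. 177.] 810 bbox c [561. -95.] [42. 41.] 9.2 zmax 0.053 bgr [ 46. 120.   7.]
px [297. 179.] 743 bbox c [559.  -5.] [42. 41.] 48.2 zmax 0.053 bgr [  0.   6. 177.]
px [277. 227.] 1117 bbox c [471.  19.] [149.  28.] 85.9 zmax 0.021 bgr [  0.  99. 176.]
blue
blue 1255 [0.5729 0.3648 0.0065] [599. 207.] [ 63. 387.] 9.6
blue 1902 [0.5236 0.275  0.0063] [593. 198.] [139. 353.] 43.1
blue 1877 [0.4765 0.3674 0.0082] [537. 209.] [ 98. 441.] 21.3
blue ['strip'] yaw 0.0 o [0.47648332 0.41942648] res [[0.0, 0.0]]
yellow
yellow 1964 [ 0.54   -0.354   0.0065] [ 556. -172.] [408. 168.] 83.5
yellow 1972 [ 0.4946 -0.2592  0.0063] [ 547. -132.] [373.  96.] 67.3
yellow ['strip'] yaw 0.0 o [ 0.49455057 -0.20723216] res [[0.0, 0.0]]
```

```bash
cat > fit.py <<'E'
from h import *
z=np.load("wrist1.npz"); P,im=z["P"].copy(),z["im"].astype(int); P[z["d"]==0]=np.nan
b,g,r=im[...,0],im[...,1],im[...,2]
def rep(name,m):
    q=P[m]; q=q[(abs(q[:,2])<.06)]; q=q[:,:2]
    R=cv2.minAreaRect((q*1000).astype(np.float32)); return q.mean(0),R,q
dark=(im.max(-1)<45)
L={"blue":(30,152,138,248),"yellow":(418,545,126,242)}
for k,a in L.items():
    w=np.zeros_like(dark); w[a[2]:a[3],a[0]:a[1]]=True
    n,l,s,ct=cv2.connectedComponentsWithStats((dark&w).astype(np.uint8),connectivity=4)
    cs={}
    for i in range(1,n):
        if s[i,4]<300: continue
        c,R,q=rep(k,l==i); e=sorted(R[1]); print(k,c.round(4),np.round(R[0]),np.round(R[1]),round(R[2],1))
        cs["strip" if e[1]>130 else "sq" if e[0]>70 else "rd"]=np.array(R[0])/1000
    loc={"strip":[0,-.052],"sq":[-.048,.04],"rd":[.05,.04]}
    A=np.array([loc[i] for i in cs]); B=np.array([cs[i] for i in cs])
    a0,b0=A.mean(0),B.mean(0); H=(A-a0).T@(B-b0); th=np.arctan2(H[0,1]-H[1,0],H[0,0]+H[1,1])
    Rm=np.array([[np.cos(th),-np.sin(th)],[np.sin(th),np.cos(th)]]); o=b0-Rm@a0
    print(k,list(cs),"yaw",th,"o",o,"res",(A@Rm.T+o-B).round(4).tolist())
# handles: pca
for n,m,box in (("brush",(r>120)&(g<60),(225,335,210,245)),("spat",P[...,2]>.012,(240,360,45,90)),("scroll",P[...,2]>.008,(195,245,150,210))):
    w=np.zeros_like(dark); w[box[2]:box[3],box[0]:box[1]]=True
    c,R,q=rep(n,m&w); _,V=np.linalg.eigh(np.cov(q.T)); v=V[:,1]; 
    t=(q-c)@v; print(n,c,"R",R,"axis deg",np.degrees(np.arctan2(v[1],v[0])),"ends",c+v*t.min(),c+v*t.max())
E
python3 fit.py
```

```text
blue [0.5728 0.3654] [572. 365.] [63. 63.] 75.1
blue [0.5234 0.2754] [519. 276.] [ 33. 168.] 87.9
blue [0.4755 0.3693] [475. 369.] [77. 77.] 87.5
blue ['rd', 'strip', 'sq'] yaw -0.039539874221333024 o [0.5207992  0.32744448] res [[0.0002, 0.0001], [-0.0001, -0.0], [-0.0001, -0.0]]
yellow [ 0.5396 -0.3551] [ 535. -355.] [ 35. 168.] 85.8
yellow [ 0.4941 -0.2599] [ 493. -260.] [78. 77.] 86.1
yellow ['strip', 'sq'] yaw -0.06556224230855334 o [ 0.53853944 -0.30297021] res [[0.0001, -0.0002], [-0.0001, 0.0002]]
brush [ 0.47139756 -0.01062426] R ((470.694580078125, -9.841442108154297), (86.89974212646484, 19.998064041137695), 89.86257934570312) axis deg 86.4018603709504 ends [ 0.46869258 -0.05364093] [0.4741278 0.0327942]
spat [ 0.71166835 -0.02133984] R ((712.5658569335938, -6.5220794677734375), (149.72775268554688, 22.996183395385742), 82.61457824707031) axis deg 83.92349254563429 ends [ 0.70532001 -0.08097413] [0.72115601 0.06778427]
scroll [0.55516745 0.11096087] R ((553.2138061523438, 112.3130874633789), (41.98552322387695, 61.99388122558594), 83.1513442993164) axis deg 176.3459460517327 ends [0.58465355 0.10907783] [0.52217272 0.11306798]
```

```bash
cat >> h.py <<'E'
from scipy.spatial.transform import Rotation as Ro
pi=np.pi
TR={"blue":(np.array([.5208,.3275]),-.0395),"yellow":(np.array([.5385,-.3030]),-.0656)}
def rot(a): return np.array([[np.cos(a),-np.sin(a)],[np.sin(a),np.cos(a)]])
def quat(psi): return (Ro.from_euler("z",psi)*Ro.from_euler("x",pi)).as_quat(scalar_first=True)
UP=.20
def pickplace(c,psi,tray,mark,zt,w_open,w_rel,f=40,off=0.,dpsi=0,extra=.0055):
    """c,psi: object centre and axis; grip at off along its x; placed with its axis at tray yaw+dpsi"""
    o,th=TR[tray]; psi2=th+dpsi
    tgt=o+rot(th)@np.array(mark)+rot(psi2)@[off,0]; src=np.array(c)+rot(psi)@[off,0]
    best=None
    for k in (0,pi,-pi):
        a=kin.inverse_kinematics([*src,UP],quat(psi+k)); b=kin.inverse_kinematics([*tgt,UP],quat(psi2+k))
        if a is None or b is None: continue
        s=max(abs(a[6]),abs(b[6]))
        if best is None or s<best[0]: best=(s,k)
    k=best[1]; print("k",best,"src",src,"tgt",tgt)
    env.reach([*src,UP],quat(psi+k)); env.grip(w_open)
    env.movel([*src,zt+.04],.25)
    if env.movel([*src,zt],.06,stop_force=10): print("CONTACT at",env.get_state()["tcp_pos"])
    env.grip(0,f); s=env.get_state(); print("grip",s["opening"],s["gripper_force"],"z",s["tcp_pos"][2])
    env.movel([*src,UP],.2); print("lifted",env.get_state()["opening"])
    env.reach([*tgt,UP],quat(psi2+k))
    env.movel([*tgt,zt+.04],.2)
    print("stop",env.movel([*tgt,zt+extra-.002],.04,stop_force=6),env.get_state()["tcp_pos"][2])
    env.grip(w_rel); env.movel([*tgt,UP],.2); s=env.get_state(); print("t",s["time"],"open",s["opening"])
E
python3 - <<'E'
from h import *
pickplace([.553,.1125],-.11,"blue",[-.048,.04],.080,.065,.062)
E
```

```text
k (np.float64(1.24748042855995), 3.141592653589793) src [0.553  0.1125] tgt [0.47441703 0.36936431]
grip 0.041205472092226206 41.16825129836798 z 0.08051822143304951
lifted 0.04061409040918555
stop True 0.08455702507404073
t 11.2 open 0.06199517271536194
```

```bash
python3 - <<'E'
from h import *
pickplace([.559,-.0055],0,"blue",[.05,.04],.078,.064,.06)
pickplace([.4715,.0195],np.radians(86.2),"blue",[0,-.052],.075,.05,.04,off=-.006)
env.reach([.55,.25,.40],[0,0,1,0]) 
im,d,c=snap("wrist"); cv2.imwrite("pics/wrist2.png",im); np.savez("wrist2.npz",im=im,d=d,P=cloud(d,c)); print(env.get_state()["time"])
E
```

```text
k (np.float64(1.4802133308917806), 0) src [ 0.559  -0.0055] tgt [0.57234059 0.36549431]
grip 0.04231847288057003 40.23034804587951 z 0.07866113524741986
lifted 0.04198219420989049
stop True 0.08276620352716066
t 19.3167 open 0.05986587343303788
k (np.float64(1.6270136691012267), 0) src [0.47110236 0.01351319] tgt [0.51275121 0.2757775 ]
grip 0.01663582121615762 39.75030541419983 z 0.07538827779446161
lifted 0.017187934710104963
stop True 0.07944491200970345
t 27.6583 open 0.03996798016683431
29.6583
```

View pics/wrist2.png

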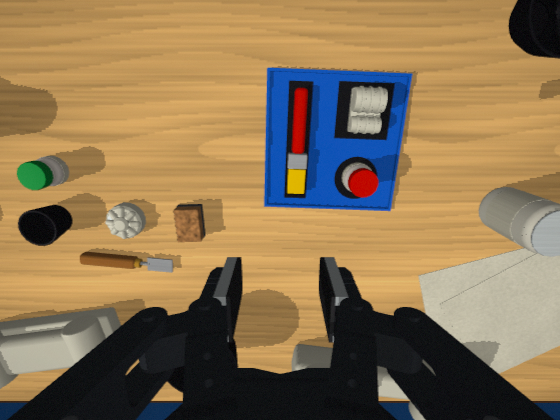

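The blue tray (around (338,140)) has the scroll on its square at (367,110), the jar on its round mark at (360,180) and the brush along its strip at (298,140). Next are the rosette and the spatula.

```bash
python3 - <<'E'
from h import *
pickplace([.6405,.0025],0,"yellow",[-.048,.04],.071,.072,.072)
pickplace([.713,-.0065],np.radians(84.2),"yellow",[0,-.052],.075,.05,.04,off=-.015)
env.reach([.58,.02,.42],[0,1,0,0])
im,d,c=snap("wrist"); cv2.imwrite("pics/wrist3.png",im); P=cloud(d,c); np.savez("wrist3.npz",im=im,d=d,P=P); print(env.get_state()["time"])
P[d==0]=np.nan
blobs(P[:260],im[:260],zmin=.014,area=60)
E
```

```text
k (np.float64(1.2895569352067808), 0) src [0.6405 0.0025] tgt [ 0.49322536 -0.25993949]
grip 0.054022221657729484 42.14688654989004 z 0.07188801653810534
lifted 0.054442444376710246
stop True 0.07584209727565197
t 37.8333 open 0.0724584583487739
k (np.float64(0.735039700491252), 0) src [ 0.71148416 -0.02142321] tgt [ 0.52012351 -0.35390486]
grip 0.01664435185723033 39.890291690826416 z 0.07557902693656288
lifted 0.016503701404013235
stop True 0.07952845603988737
t 45.8167 open 0.04002992922067284
47.475
px [221. 120.] 1060 bbox c [643. 106.] [53. 38.] 0.8 zmax 0.032 bgr [ 58.  99. 141.]
px [376. 123.] 830 bbox c [ 640. -111.] [56. 56.] 17.4 zmax 0.048 bgr [14. 12. 12.]
px [515. 188.] 1198 bbox c [ 536. -355.] [ 24. 148.] 86.8 zmax 0.025 bgr [30. 82. 98.]
px [120. 194.] 1378 bbox c [519. 274.] [ 29. 149.] 89.0 zmax 0.026 bgr [  0. 104. 174.]
px [ 50. 171.] 1180 bbox c [570. 362.] [42. 42.] 51.7 zmax 0.058 bgr [  0.   7. 163.]
px [356. 177.] 799 bbox c [561. -95.] [41. 41.] 3.2 zmax 0.054 bgr [ 46. 121.   7.]
px [451. 215.] 951 bbox c [ 493. -258.] [54. 54.] 36.9 zmax 0.037 bgr [114. 127. 129.]
px [ 66. 229.] 1226 bbox c [474. 368.] [43. 63.] 86.6 zmax 0.044 bgr [135. 149. 152.]
```

View pics/wrist3.png

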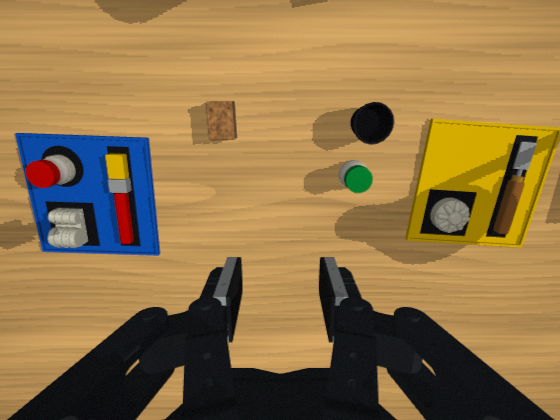

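All five items sit within about 4 mm of their marks, lying flat: jar (50,171), scroll (66,229), brush (120,194), rosette (451,215), spatula (515,188). The green jar, cup and sander have not moved, and the arm is clear.

```bash
python3 -c "
from h import *
print(job.job_done())"
```

```text
the job is handed in; nothing more can be done
None
```

Both kits are made up and the job is handed in: a final overhead check put all five pieces within about 4 mm of their marks, and the green-lidded jar, cup and sanding block had not moved (47 s of the 144 s used; the hand-in call returned no verdict).

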